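# Seat the square arbor in the ribbon winder

## Robot

A 7-joint arm with a two-finger parallel gripper is mounted at the origin on the work surface. World frame = base frame: x ahead of the robot, y to its left, z up, the work surface at z = 0. Lengths are in m, angles in rad, forces in N, time in s.
With the tool pointing down it reaches from about 0.425 to 0.925 m from the base axis. Payload 6.8 kg.
Tool frame: the origin (TCP) lies midway between the tips of the shut fingers; the grasp point (between the pads) lies 19 mm behind it; x points along the fingers, y is the direction in which the jaws open and shut, and the axes are right-handed (so a half turn about x gives the same grasp; the last joint's range is limited). The gripper opens to 85 mm and grips with 20 to 120 N. Pads are 22 mm wide; open, the fingers measure 114 mm over their backs; the gripper's body (76 mm by 85 mm) begins 54 mm behind the grasp point. The pads swing forward as they close: fully open they stand 13 mm farther back than shut.
Start: joints at [-1.454, 0.477, 0.022, 1.555, -0.011, 1.109, -0.083], TCP at [0.15, 0.658, 0.207] pointing down, gripper open.
Joint ranges: [-2.96, 2.96], [-0.34, 2.1], [-1.41, 1.46], [0.24, 2.44], [-1.37, 4.51], [0.17, 1.92], [-2.96, 2.96]. Speed limits (rad/s): [2.39, 2.39, 3.14, 3.14, 3.14, 3.14, 3.14].

## Interface

Orientations are given as a rotation vector (axis times angle).
In Python, from bench import r, viewer, nets gives the robot as it stands.
- The arm moves only by the shell command python3 -m pendant 'ROWS' [FORCE]. ROWS is JSON, one flat list of numbers, 5 for each row, row after row: the finger opening in mm, from 0 to 85.4, then the shift along the tool's x, y, z in mm, then the turn about the tool's x in rad. A call has 1 to 20 rows; each row shifts and turns the commanded pose from where the row before left it, along the tool's axes as they then stand; what a row does not reach is not made up. A row lasts 1/8 s, in which the tool goes at most 62.5 mm and 10.7 degrees, less where a joint would pass 70% of its speed; a pose out of reach is approached as far as the arm can. A call with a gripper value outside its range is refused whole. The fingers move at their own pace and stop on an object; FORCE is the grip in N (left out, the last holds). Time passes only in rows, so rows that do not move let the fingers close. It gives the time, the measured TCP pose, the force and the opening at its end, in the units of the state.
- r.get_obs(): the state, without advancing time (a new reading comes with each control period).
- viewer.grab_frame(name): name is "side" or "top"; returns (picture, depth): 480x640x3 uint8, red, green, blue; 480x640 float32, m along the optical axis (not along the pixel's ray), 0 where there is no reading.
- viewer.calibration(name): a dict with "mtx" (3x3 intrinsics, pixels), "world_to_cam" (4x4, takes a point from world to camera coordinates). Camera axes: x right, y up, looking along -z (the intrinsics and any distortion apply to the point x, -y, -z); pixel columns grow to the right and rows downward; lengths in m; the calibration is good to about 2 mm. A picture is of the moment at which its call begins. calibration takes no time and is no camera call.
- r.hand_in(): hands the job in, once; it reports no verdict.
Trained networks look in the newest picture that a camera, given by its name, has taken for a name from the list of things; names that differ only in an ending like _2 or _b are one class to them, and where a whole thing is asked for, a point or a joint stands for the part that bears it (a point fixed in the world has none). Each returns a list of dicts, best first, with "score" (0 to 1); they miss things now and then, are a little off and sometimes report something else, mostly with a low value. They report only what shows in the picture. A call takes as long as a camera call. They do not tell look-alikes from the thing itself.
- nets.look_for(name, camera): "location" ([x, y, z] in m, in world coordinates, good to about 4 mm: the middle of the surface that is visible of it).
- nets.silhouettes(name, camera): "mask" (480x640 bool, what is visible of it).
The state is a dict: "clock": time; "joints": joint angles; "qvel": joint speeds; "tau": joint torques, N m; "tcp_pos": TCP position; "orientation": TCP orientation; "contact_force": force on the tool from outside, world axes, zero at the start; "moment": the same for the moment, N m; "grip_width": finger opening in m.
Only numpy, scipy, OpenCV 4.12 (cv2) and the standard library are available. Lean on these libraries where they do the work, as an engineer would, in place of code of your own. Each camera call takes 0.05 s, during which the arm holds its last target. There are 200 camera calls.

## Task

Take the arbor with the blue square hub from the wooden rack and fit its tapered shank into the ribbon winder's upright spindle: turn it gently until its slots drop over the spindle's two orange dogs, then press it fully home so that its flange lies flush on the spindle nose, and let go. Never drop it in or force it: no more than 60 N on the winder. Leave the other arbors and everything else where they are.

Things in the scene. Friction and masses are not known exactly. Their poses are not given: they have to be found in the camera images.
- arbor_hub (a point): centre of the blue square hub of the arbor to be fitted (loose, 0.28 to 0.42 kg). Hub 30 x 30 mm, 50 mm high, flats square to the arbor's x and y; z up along its axis. Under it a round steel flange, 60 mm across, 14 mm thick, its underside 39 mm below this point; under that a tapered shank 45 mm long, 28 mm across at the flange, 13 mm at the tip
- arbor_seat (a point): centre of the underside of the same arbor's flange, axes as the hub's. The underside has a cross of four radial slots, 11 mm wide and 10 mm deep, along the arbor's +x, -x, +y and -y: it fits the dogs every quarter turn
- winder_nose (a point): centre of the top face of the winder's spindle nose (steel ring, 62 mm across), at the mouth of its tapered bore, 95 mm above the table; z up. Bore 29.6 mm at the mouth, same taper as the shank. The axes are those of the fixed housing, not of the spindle. Home: arbor_seat on this point
- winder_dogs (a point): point on the spindle axis, level with the tops of the two orange dogs, which stand opposite each other on the nose, 20 to 29 mm from the axis, 7 mm wide, 7 mm high. The spindle is braked (turns only above 3 N m) at any angle, which is not measured: see or feel it (these axes are the housing's). Off the slots the flange rests on the dogs, 7 mm above home; the slots have about 0.08 rad of play either way when centred
- winder: ribbon winder, grey box 180 x 160 mm, 85 mm high, fixed to the table; origin under its centre. Once the slots find the dogs the arbor drops to 4 mm above home, where the shank's tip meets a friction plunger in the bore; the last 4 mm take about 14 N of push (arbor's weight included), and it then stays down. More than 60 N on the winder is too much
- rack: fixed wooden rack, 80 x 280 mm, 70 mm high, three holes in a row along its y axis 90 mm apart, with the three arbors in any order, flanges resting on its top, hubs up; the arbors stand up to 0.3 rad turned against the rack. Origin under its centre
- arbor_round: bystander: arbor with a round red hub, 34 mm across, standing in the rack; hub top 54 mm above the rack's top. Origin: centre of its flange's underside
- arbor_cone: bystander: arbor with a brass cone on top, standing in the rack; top 50 mm above the rack's top. Origin: centre of its flange's underside
- spool_pink: bystander: pink ribbon spool lying flat, 72 mm across, 30 mm high; origin under its centre
- spool_yellow: bystander: yellow ribbon spool lying flat, 68 mm across, 24 mm high; origin under its centre
- glue: bystander: white glue bottle, 44 mm across, 130 mm high; origin under its centre
- paint_pot: bystander: blue-banded paint tin, 64 mm across, 65 mm high; origin under its centre
- poster_paint: bystander: red poster-paint bottle, 52 mm across, 140 mm high; origin under its centre
- screwdriver: bystander: screwdriver lying on the table
There are look-alikes about, which are no part of the job. What is shaped like the part that bears arbor_hub but green or pink is not meant.

How it is judged:
At the end, for the whole second after the job is handed in: the square-hub arbor stands released and at rest in the winder's spindle: flange underside within 1.5 mm of the nose face, within 3 mm of its axis, upright within 0.05 rad, slots over the dogs (z of arbor_seat in the frame of winder_nose between -0.002 and 0.0015 m and horizontal distance between arbor_seat and winder_nose below 0.003 m and angle between arbor_seat's own z axis and vertical below 0.05 rad and linear speed of arbor below 0.01 m/s); the robot touches nothing.
It fails at once if the arbor presses on the winder with more than 60 N (contact force between arbor and winder above 60 N).
It fails at once if the arbor falls into the spindle instead of being lowered (faster than 0.35 m/s within the last 30 mm) (z of arbor_seat in the frame of winder_nose below 0.03 m and horizontal distance between arbor_seat and winder_nose below 0.03 m and linear speed of arbor above 0.35 m/s).
It fails at once if the robot presses on the winder with more than 60 N (contact force between any of the fingers, the arm and winder above 60 N).
It fails at once if another arbor or thing on the table is moved by more than 20 mm (distance of any of arbor_round, arbor_cone, spool_pink, spool_yellow, glue, paint_pot, poster_paint, screwdriver from where it was at the start of the episode above 0.02 m).
It also fails if it takes over 72 s, if anything falls off the work surface, if the arm or the gripper's body presses on something with over 40 N, if the wrist force passes 120 N, or if a joint passes its speed limit or range.

## Working session

There is one attempt and no reset: what is moved stays moved. The work goes in short steps, Python scripts to look and compute and a shell command to move; the robot and the scene stay as the last step left them, time stands still between calls to the robot, and variables do not carry over. Pictures are saved under pics/ and viewed, about 8 in all and at most 12, crops included, and the job is handed in when it is done.

```bash
ls; mkdir -p pics
python3 - <<'E'
from bench import r, viewer, nets
import cv2,numpy as np
o=r.get_obs();print({k:np.round(v,3).tolist() for k,v in o.items()})
for n in("top","side"):
    p,d=viewer.grab_frame(n);cv2.imwrite(f"pics/{n}0.png",p[:,:,::-1]);np.save(f"pics/{n}d.npy",d);np.save(f"pics/{n}p.npy",p)
    c=viewer.calibration(n);print(n,np.round(c["mtx"],1).tolist(),np.round(c["world_to_cam"],3).tolist(),[k for k in c])
    for t in("arbor_hub","winder_dogs","winder_nose","rack","winder"):
        print(t,[(np.round(a["location"],3).tolist(),round(a["score"],2)) for a in nets.look_for(t,n)])
E
```

```text
pics
{'clock': 0.0, 'joints': [-1.454, 0.478, 0.022, 1.556, -0.011, 1.109, -0.083], 'qvel': [-0.0, 0.0, 0.001, -0.001, -0.001, -0.001, -0.0], 'tau': [-0.001, -59.645, 1.608, -28.12, 0.012, 0.009, -0.0], 'tcp_pos': [0.15, 0.657, 0.206], 'orientation': [0.175, 1.564, -0.178], 'contact_force': [0.222, -0.735, -1.287], 'moment': [-0.033, 0.012, 0.014], 'grip_width': 0.085}
top [[548.4, 0.0, 325.9], [0.0, 548.4, 231.7], [0.0, 0.0, 1.0]] [[-0.019, -1.0, -0.007, -0.063], [0.993, -0.02, 0.113, -0.628], [-0.114, -0.005, 0.994, -1.125], [0.0, 0.0, 0.0, 1.0]] ['mtx', 'world_to_cam']
arbor_hub [([0.557, 0.08, 0.08], 0.95), ([0.451, 0.09, 0.06], 0.76), ([0.44, 0.208, 0.061], 0.75), ([0.578, -0.05, 0.059], 0.57)]
winder_dogs [([0.59, -0.229, 0.082], 0.78)]
winder_nose [([0.587, -0.23, 0.085], 0.94), ([0.56, 0.085, 0.086], 0.4)]
rack [([0.576, 0.16, 0.071], 0.9)]
winder [([0.585, -0.225, 0.085], 0.79)]
side [[549.5, 0.0, 322.9], [0.0, 549.5, 235.0], [0.0, 0.0, 1.0]] [[0.977, -0.212, 0.008, -0.602], [0.141, 0.679, 0.72, -0.094], [-0.158, -0.703, 0.694, -1.125], [0.0, 0.0, 0.0, 1.0]] ['mtx', 'world_to_cam']
arbor_hub [([0.434, 0.203, 0.065], 0.87), ([0.577, -0.063, 0.062], 0.72), ([0.558, 0.072, 0.094], 0.68), ([0.453, 0.078, 0.06], 0.6)]
winder_dogs [([0.581, -0.27, 0.084], 0.88), ([0.775, 0.012, 0.028], 0.28)]
winder_nose [([0.578, -0.271, 0.082], 0.58)]
rack [([0.561, 0.052, 0.072], 0.6)]
winder [([0.582, -0.273, 0.083], 0.81)]
```

View pics/top0.png

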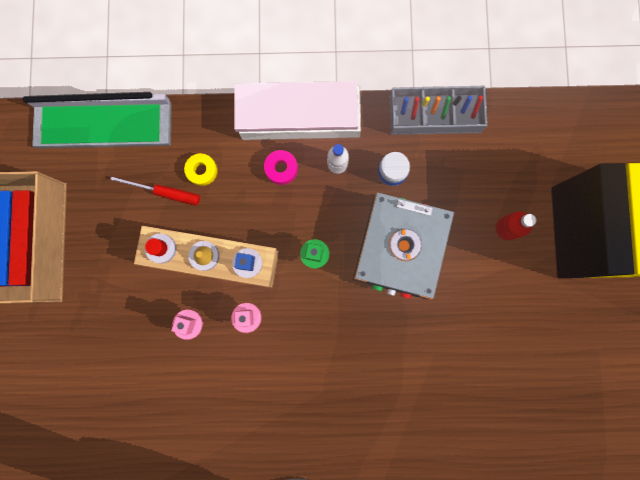

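View pics/side0.png

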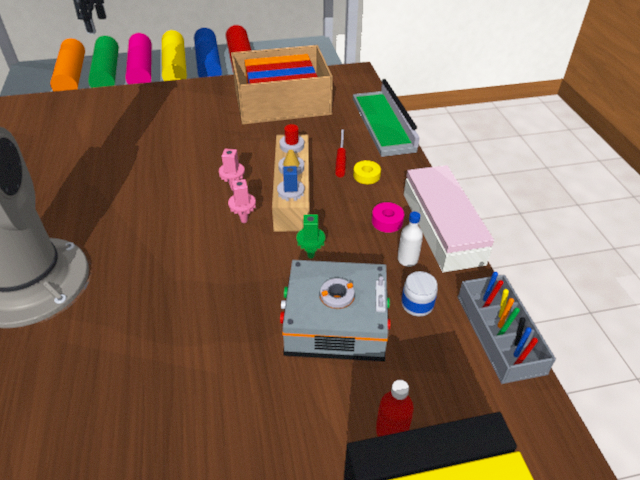

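The top view shows the candidates: blue square hub in the rack at (245,262), green look-alike at (315,253), and pinks at (188,324) and (246,317). I choose the blue one. The nose is at (405,244), with orange dogs above and below it. The two cameras' net locations for the nose disagree by 4 cm, so I'll measure it myself.

```bash
cat > h.py <<'E'
import numpy as np,cv2
from bench import r,viewer,nets
def cloud(n,d):
    c=viewer.calibration(n);K=np.array(c["mtx"]);T=np.array(c["world_to_cam"])
    v,u=np.mgrid[:480,:640]
    P=np.stack([(u-K[0,2])/K[0,0]*d,-(v-K[1,2])/K[1,1]*d,-d],-1)
    return (P-T[:3,3])@T[:3,:3]
def plane(n,uv,z):
    c=viewer.calibration(n);K=np.array(c["mtx"]);T=np.array(c["world_to_cam"]);uv=np.atleast_2d(uv).astype(float)
    q=np.stack([(uv[:,0]-K[0,2])/K[0,0],-(uv[:,1]-K[1,2])/K[1,1],-np.ones(len(uv))],-1)@T[:3,:3]
    o=-T[:3,:3].T@T[:3,3]
    return o+q*((z-o[2])/q[:,2])[:,None]
def hsv(p):return cv2.cvtColor(p,cv2.COLOR_RGB2HSV)
E
python3 - <<'E'
from h import *
for n in("top","side"):
    d=np.load(f"pics/{n}d.npy");p=np.load(f"pics/{n}p.npy");W=cloud(n,d);H=hsv(p)
    print(n,"invalid",(d==0).mean())
    hu,(u0,v0)=(H[...,0],(245,262) if n=="top" else (291,178))
    blue=(hu>100)&(hu<130)&(H[...,1]>120)
    vv,uu=np.mgrid[:480,:640]
    m=blue&(abs(uu-u0)<28)&(abs(vv-v0)<28)
    print("blue",m.sum(),np.round(np.percentile(W[m],[2,50,98],axis=0),3).tolist())
    t=m&(abs(W[...,2]-np.percentile(W[m][:,2],95))<.008); print(" topface",t.sum(),W[t].mean(0).round(4))
    uv0=(405,244) if n=="top" else(338,292)
    near=(abs(uu-uv0[0])<30)&(abs(vv-uv0[1])<30)
    o=near&(hu>5)&(hu<20)&(H[...,1]>150)&(H[...,2]>130)
    k,l,s,c=cv2.connectedComponentsWithStats(o.astype(np.uint8))
    for i in range(1,k):
        if s[i,4]>3: print(" orange",s[i,4],c[i].round(1),plane(n,c[i],.102).round(4), np.median(W[l==i],0).round(3))
    nz=near&(abs(W[...,2]-.095)<.005);print(" nose z",np.round([W[nz].min(0),W[nz].max(0),W[nz].mean(0)],3).tolist(),nz.sum())
    x,y=uv0; s=cv2.resize(p[y-40:y+40,x-50:x+50,::-1],None,fx=4,fy=4,interpolation=2)
    b=cv2.resize(p[v0-40:v0+40,u0-50:u0+50,::-1],None,fx=4,fy=4,interpolation=2)
    (A:=globals().setdefault("A",[])).append(np.hstack([s,b]))
cv2.imwrite("pics/c1.png",cv2.resize(np.vstack(A),(750,600)))
E
```

```text
top invalid 0.004013671875
blue 221 [[0.546, 0.07, 0.096], [0.56, 0.08, 0.133], [0.575, 0.099, 0.138]]
 topface 175 [0.5609 0.0848 0.1339]
 orange 14 [402.9 231.9] [[ 0.6158 -0.229   0.102 ]] [ 0.615 -0.229  0.102]
 orange 85 [403.6 245.2] [[ 0.5892 -0.2295  0.102 ]] [ 0.592 -0.235  0.07 ]
 orange 14 [407.9 255.9] [[ 0.5678 -0.2373  0.102 ]] [ 0.567 -0.237  0.102]
 nose z [[0.536, -0.29, 0.09], [0.651, -0.178, 0.1], [0.593, -0.233, 0.095]] 604
side invalid 0.0038671875
blue 301 [[0.545, 0.069, 0.087], [0.558, 0.074, 0.119], [0.573, 0.098, 0.135]]
 topface 114 [0.5594 0.0818 0.132 ]
 orange 25 [349.6 285.1] [[ 0.6143 -0.2295  0.102 ]] [ 0.615 -0.229  0.1  ]
 orange 24 [324.3 292.9] [[ 0.5659 -0.2381  0.102 ]] [ 0.566 -0.236  0.1  ]
 orange 7 [336.4 295.9] [[ 0.5854 -0.2491  0.102 ]] [ 0.592 -0.223  0.069]
 nose z [[0.559, -0.263, 0.09], [0.62, -0.2, 0.1], [0.589, -0.234, 0.094]] 575
```

View pics/c1.png

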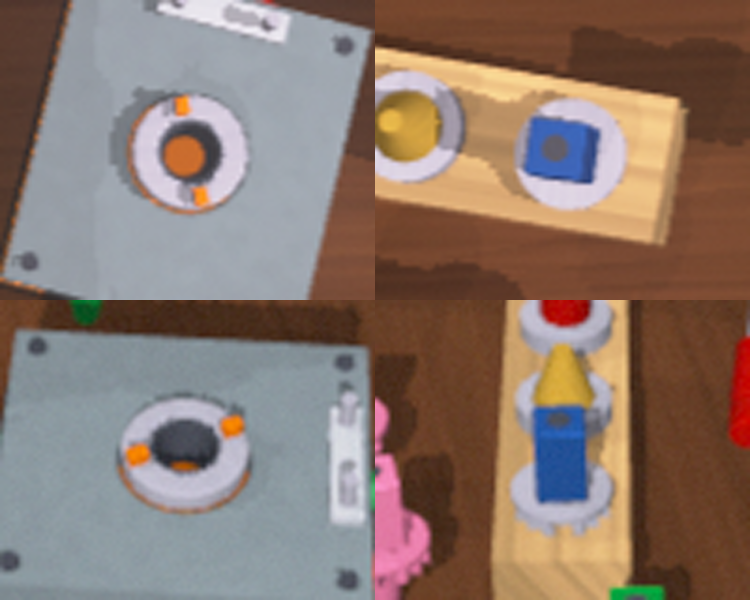

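The crop confirms the blue square-hub arbor at the near end of the rack. The dogs agree in both views: mid (0.591, -0.2335), line at about 0.173 rad, separation 49 mm as expected. Next I fit the hub box and work out the approach.

```bash
cat >> h.py <<'E'
from scipy.spatial.transform import Rotation as Ro
from scipy.optimize import minimize
def proj(n,X):
    c=viewer.calibration(n);K=np.array(c["mtx"]);T=np.array(c["world_to_cam"]);q=X@T[:3,:3].T+T[:3,3]
    return np.stack([K[0,0]*q[:,0]/-q[:,2]+K[0,2],-K[1,1]*q[:,1]/-q[:,2]+K[1,2]],-1)
def bluemask(p,u0,v0,w=32):
    H=hsv(p);m=((H[...,0]>100)&(H[...,0]<130)&(H[...,1]>110)).astype(np.uint8)
    z=np.zeros_like(m);z[v0-w:v0+w,u0-w:u0+w]=m[v0-w:v0+w,u0-w:u0+w]
    k,l,s,_=cv2.connectedComponentsWithStats(z);z=(l==1+s[1:,4].argmax()).astype(np.uint8)
    h=cv2.findContours(z,cv2.RETR_EXTERNAL,cv2.CHAIN_APPROX_NONE)[0];o=np.zeros_like(z);cv2.drawContours(o,h,-1,1,-1);return o
def box(x,y,zc,a):
    c,s=np.cos(a),np.sin(a)
    g=np.array([[i*.015,j*.015,k*.025] for i in(-1,1) for j in(-1,1) for k in(-1,1)])
    return g@np.array([[c,s,0],[-s,c,0],[0,0,1]])+[x,y,zc]
def fit(ms,q0,zc=None):
    def cost(q):
        e=0
        for n,m in ms.items():
            h=cv2.convexHull(proj(n,box(q[0],q[1],zc if zc else q[3],q[2])).astype(np.float32))
            o=np.zeros((1920,2560),np.uint8)
            cv2.fillConvexPoly(o,np.round((h*4+1.5)*16).astype(np.int32),255,shift=4)
            e+=(abs(cv2.resize(o,(640,480),interpolation=cv2.INTER_AREA)/255.-m)).sum()
        return e
    best=None
    for a in np.arange(-.75,.75,.15):
        q=np.array(q0,float);q[2]=a;sx=np.vstack([q]+[q+np.eye(len(q))[i]*[.004,.004,.1,.004][i] for i in range(len(q))])
        f=minimize(cost,q,method="Nelder-Mead",options=dict(initial_simplex=sx,xatol=1e-4,fatol=.05))
        if best is None or f.fun<best.fun:best=f
    return best.x.round(4),round(best.fun,1)
def to(p,yaw=None):
    o=r.get_obs();R=Ro.from_rotvec(o["orientation"]).as_matrix();y=np.arctan2(R[1,1],R[0,1])
    print("tcp",np.round(o["tcp_pos"],4),"toolx",R[:,0].round(3),"yaw(y)",y.round(4),"F",np.round(o["contact_force"],1),"w",round(o["grip_width"],4),"t",o["clock"],"j",np.round(o["joints"],2))
    if p is not None: print(" shift tool mm",(R.T@(np.array(p)-o["tcp_pos"])*1000).round(1))
    if yaw is not None: print(" turn x (down: yaw decreases) candidates",[round(-((yaw+k*np.pi/2-y)),3) for k in range(-2,3)])
E
python3 - <<'E'
from h import *
P={n:np.load(f"pics/{n}p.npy") for n in("top","side")}
M={"top":bluemask(P["top"],245,262),"side":bluemask(P["side"],291,178)}
print(M["top"].sum(),M["side"].sum())
for k in(["top"],["side"],["top","side"]):print(k,fit({n:M[n] for n in k},[.56,.083,0],.109))
d=np.load("pics/topd.npy");W=cloud("top",d)
b=W[170:305,:70];print("box",b[...,2].max(),b[b[...,2]>.05].min(0),b[b[...,2]>.05].max(0))
to([.56,.083,.3],0)
E
```

```text
272 324
['top'] (array([ 0.5618,  0.0855, -0.2372]), np.float64(42.0))
['side'] (array([ 0.5605,  0.0902, -0.1549]), np.float64(54.8))Traceback (most recent call last):
  File "<stdin>", line 5, in <module>
  File "h.py", line 40, in fit
    f=minimize(cost,q,method="Nelder-Mead",options=dict(initial_simplex=sx,xatol=1e-4,fatol=.05))
    res = _minimize_neldermead(fun, x0, args, callback, bounds=bounds,
                               **options)
    fxe = func(xe)
    fx = function(np.copy(x), *(wrapper_args + args))
  File "h.py", line 32, in cost
    h=cv2.convexHull(proj(n,box(q[0],q[1],zc if zc else q[3],q[2])).astype(np.float32))
                     ~~~~^^^^^^^^^^^^^^^^^^^^^^^^^^^^^^^^^^^^^^^^^^
  File "h.py", line 17, in proj
    c=viewer.calibration(n);K=np.array(c["mtx"]);T=np.array(c["world_to_cam"]);q=X@T[:3,:3].T+T[:3,3]
ValueError: time passes only in moves, steps and waits
```

```bash
sed -i 's/viewer\.calibration(n)/CAL(n)/; 2a import functools\nCAL=functools.lru_cache(None)(viewer.calibration)' h.py; sed -i 's/viewer\.calibration(n)/CAL(n)/g' h.py
python3 - <<'E'
from h import *
P={n:np.load(f"pics/{n}p.npy") for n in("top","side")}
M={"top":bluemask(P["top"],245,262),"side":bluemask(P["side"],291,178)}
for n in M:
    print(n,"mask bbox",cv2.boundingRect(M[n]))
    h=proj(n,box(.561,.084,.109,-.2));print("  pred",h.min(0).round(1),h.max(0).round(1))
for k in(["top"],["side"],["top","side"]):print(k,fit({n:M[n] for n in k},[.56,.083,0],.109))
d=np.load("pics/topd.npy");W=cloud("top",d)
b=W[170:305,:70];b=b[b[...,2]>.05];print("box",b.min(0),b.max(0))
to([.56,.085,.3],-.2)
E
```

```text
top mask bbox (235, 254, 20, 17)
  pred [234.2 252.4] [256.  271.6]
side mask bbox (283, 167, 14, 25)
  pred [283.  166.4] [297.9 193.1]
['top'] (array([ 0.5618,  0.0855, -0.2372]), np.float64(42.0))
['side'] (array([ 0.5605,  0.0902, -0.1549]), np.float64(54.8))
['top', 'side'] (array([ 0.5608,  0.0856, -0.1597]), np.float64(109.2))
box [ 0.49134163 -0.08102166  0.05003801] [0.75129464 0.61126701 1.1880247 ]
tcp [0.1505 0.658  0.2066] toolx [ 0.  0. -1.] yaw(y) 1.346 F [-0.1 -0.3  0.8] w 0.0853 t 0.6 j [-1.45  0.48  0.02  1.56 -0.01  1.11 -0.08]
 shift tool mm [ -93.4 -467.3  527. ]
 turn x (down: yaw decreases) candidates [np.float64(4.688), np.float64(3.117), np.float64(1.546), np.float64(-0.025), np.float64(-1.596)]
```

```bash
python3 -m pendant '[60,-45,0,0,0, 60,-45,0,0,0, 60,0,-29,33,0, 60,0,-29,33,0, 60,0,-29,33,0, 60,0,-29,33,0, 60,0,-29,33,0, 60,0,-29,33,0, 60,0,-29,33,0, 60,0,-29,33,0, 60,0,-29,33,0, 60,0,-29,33,0, 60,0,-29,33,0, 60,0,-29,33,0, 60,0,-29,33,0, 60,0,-29,33,0, 60,0,-3,0,0, 60,0,0,0,0]' 40
python3 - <<'E'
from h import *
to([.561,.0855,.093],-.2)
E
```

```text
clock: 2.85
tcp_pos: [0.5093, 0.1567, 0.2966]
orientation: [0.177, 1.564, -0.176]
contact_force: [1.1, 0.3, 0.1]
grip_width: 0.0601
tcp [0.5093 0.1567 0.2966] toolx [-0.  0. -1.] yaw(y) 1.3459 F [1.1 0.3 0.1] w 0.0601 t 2.85 j [-0.75  0.16  0.39  1.8  -0.07  1.19  1.  ]
 shift tool mm [203.5 -58.   66.4]
 turn x (down: yaw decreases) candidates [np.float64(4.687), np.float64(3.117), np.float64(1.546), np.float64(-0.025), np.float64(-1.596)]
```

```bash
python3 -m pendant '[60,10,-20,22,0, 60,20,-20,22,0, 60,20,-18,22,-0.02, 60,20,0,0,0, 60,20,0,0,0, 60,20,0,0,0, 60,15,0,0,0, 60,0,0,0,0, 60,0,0,0,0]' 40
python3 - <<'E'
from h import *
to([.561,.0855,.093],-.2)
n="side";p,d=viewer.grab_frame(n);np.save("pics/s1.npy",p)
a=cv2.resize(p[110:240,220:380,::-1],None,fx=5,fy=5,interpolation=2)[:600]
cv2.imwrite("pics/s1.png",a)
E
```

```text
clock: 3.98
tcp_pos: [0.5615, 0.0856, 0.1723]
orientation: [0.161, 1.564, -0.16]
contact_force: [0.7, 0.8, 0.2]
grip_width: 0.0601
tcp [0.5615 0.0856 0.1723] toolx [ 0.001  0.    -1.   ] yaw(y) 1.3665 F [0.7 0.8 0.2] w 0.0601 t 3.975 j [-0.59  0.35  0.41  1.87 -0.17  0.95  1.27]
 shift tool mm [79.3 -0.2 -0.5]
 turn x (down: yaw decreases) candidates [np.float64(4.708), np.float64(3.137), np.float64(1.567), np.float64(-0.004), np.float64(-1.575)]
```

View pics/s1.png

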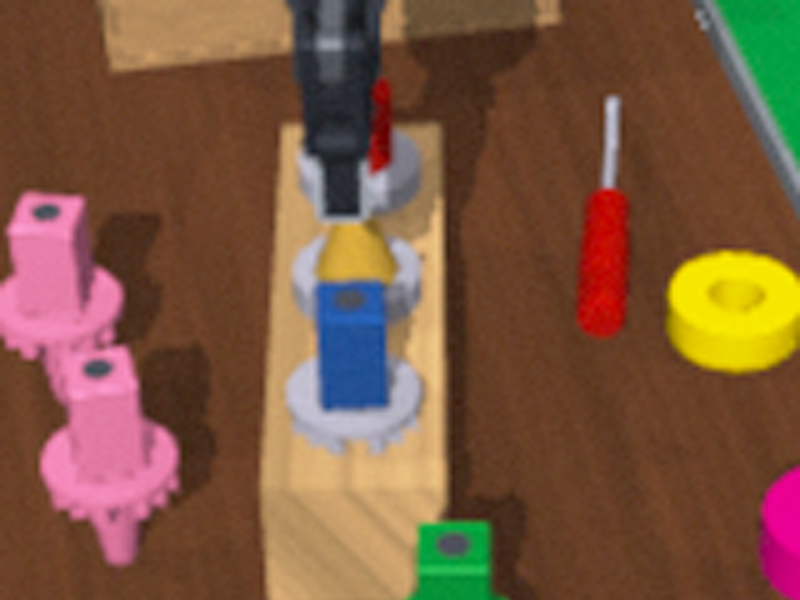

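The fingers (crop about 345,200) stand centred above the blue hub (352,340), clear of the cone. I descend and grip.

```bash
python3 -m pendant '[60,20,0,0,0, 60,20,0,0,0, 60,15,0,0,0, 60,12,0,0,0, 60,10,0,0,0, 60,0,0,0,0]' 40
python3 -m pendant '[20,0,0,0,0, 20,0,0,0,0, 20,0,0,0,0, 20,0,0,0,0, 20,0,0,0,0, 20,0,0,0,0, 20,0,0,0,0]' 60
python3 -c "
from h import *
to([.561,.0855,.093],-.2)"
```

```text
clock: 4.78
tcp_pos: [0.5607, 0.085, 0.094]
orientation: [0.16, 1.566, -0.161]
contact_force: [-0.7, 0.7, -0.4]
grip_width: 0.0601
clock: 5.65
tcp_pos: [0.562, 0.0854, 0.0955]
orientation: [0.161, 1.563, -0.16]
contact_force: [-0.6, 0.9, 5.7]
grip_width: 0.0283
tcp [0.562  0.0854 0.0955] toolx [ 0.002  0.001 -1.   ] yaw(y) 1.3661 F [-0.6  0.9  5.7] w 0.0283 t 5.65 j [-0.55  0.45  0.38  1.94 -0.23  0.79  1.32]
 shift tool mm [ 2.5 -0.1 -1. ]
 turn x (down: yaw decreases) candidates [np.float64(4.708), np.float64(3.137), np.float64(1.566), np.float64(-0.005), np.float64(-1.575)]
```

```bash
python3 -m pendant '[20,-5,0,0,0, 20,-10,0,0,0, 20,-20,0,0,0, 20,-25,0,0,0, 20,-25,0,0,0, 20,-25,0,0,0, 20,-20,0,0,0, 20,-10,0,0,0, 20,0,0,0,0, 20,0,0,0,0]'
python3 - <<'E'
from h import *
to([.591,-.2335,.235],.173)
p,d=viewer.grab_frame("side");np.save("pics/s2.npy",p)
u,v=proj("side",np.array([[.561,.085,.24]]))[0].astype(int);print(u,v)
M={"side":bluemask(p,u,v)};print(cv2.boundingRect(M["side"]))
cv2.imwrite("pics/s2.png",cv2.resize(p[v-60:v+60,u-80:u+80,::-1],None,fx=5,fy=5,interpolation=2))
E
```

```text
clock: 6.9
tcp_pos: [0.5603, 0.085, 0.2336]
orientation: [0.16, 1.566, -0.161]
contact_force: [-0.6, 0.5, -3.9]
grip_width: 0.0286
tcp [0.5603 0.085  0.2336] toolx [-0.002 -0.    -1.   ] yaw(y) 1.366 F [-0.6  0.5 -3.9] w 0.0286 t 6.9 j [-0.61  0.29  0.43  1.81 -0.13  1.08  1.24]
 shift tool mm [  -1.3 -305.6   94.8]
 turn x (down: yaw decreases) candidates [np.float64(4.335), np.float64(2.764), np.float64(1.193), np.float64(-0.378), np.float64(-1.949)]
288 128
(279, 111, 16, 28)
```

View pics/s2.png

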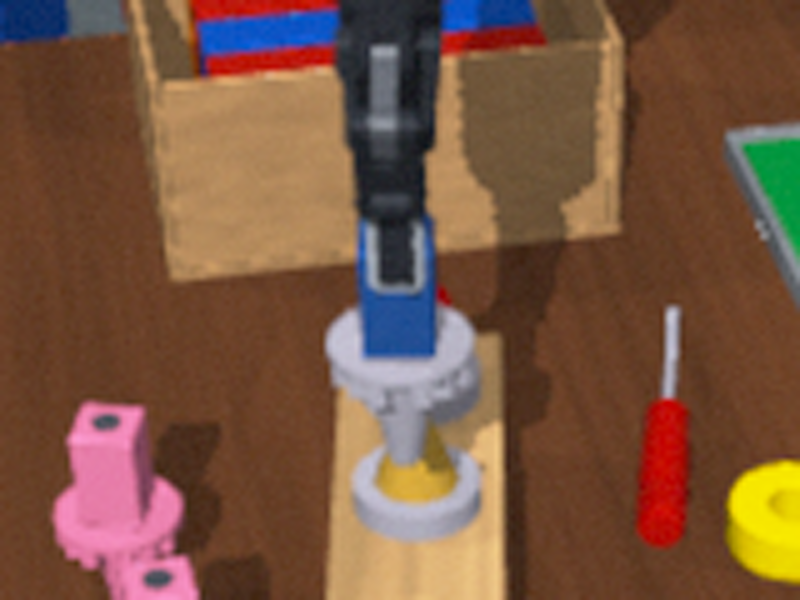

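```bash
python3 -m pendant '[20,0,-12,4,0, 20,0,-24,7.5,0, 20,0,-24,7.5,0, 20,0,-24,7.5,0, 20,0,-24,7.5,0, 20,0,-24,7.5,0, 20,0,-24,7.5,0, 20,0,-24,7.5,0, 20,0,-24,7.5,0, 20,0,-24,7.5,0, 20,0,-24,7.5,0, 20,0,-24,7.5,0, 20,0,-24,7.5,0, 20,0,-12,4,-0.075, 20,0,0,0,-0.075, 20,0,0,0,-0.075, 20,0,0,0,-0.075, 20,0,0,0,-0.075, 20,0,0,0,0, 20,0,0,0,0]'
python3 - <<'E'
from h import *
to([.591,-.2335,.235],.173)
p,d=viewer.grab_frame("side");np.save("pics/s3.npy",p)
q,e=viewer.grab_frame("top");np.save("pics/t3.npy",q)
u,v=proj("side",np.array([[.591,-.2335,.2]]))[0].astype(int);print(u,v)
cv2.imwrite("pics/s3.png",cv2.resize(p[v-50:v+70,u-80:u+80,::-1],None,fx=5,fy=5,interpolation=2))
E
```

```text
clock: 9.45
tcp_pos: [0.5932, -0.2409, 0.2343]
orientation: [-0.132, 1.567, 0.132]
contact_force: [-0.1, -0.0, -3.8]
grip_width: 0.0285
tcp [ 0.5932 -0.2409  0.2343] toolx [-0.001 -0.    -1.   ] yaw(y) 1.739 F [-0.1 -0.  -3.8] w 0.0285 t 9.45 j [-0.04  0.42  0.45  1.64 -0.2   1.13  2.2 ]
 shift tool mm [-0.7  7.6 -0.9]
 turn x (down: yaw decreases) candidates [np.float64(4.708), np.float64(3.137), np.float64(1.566), np.float64(-0.005), np.float64(-1.576)]
339 250
```

View pics/s3.png

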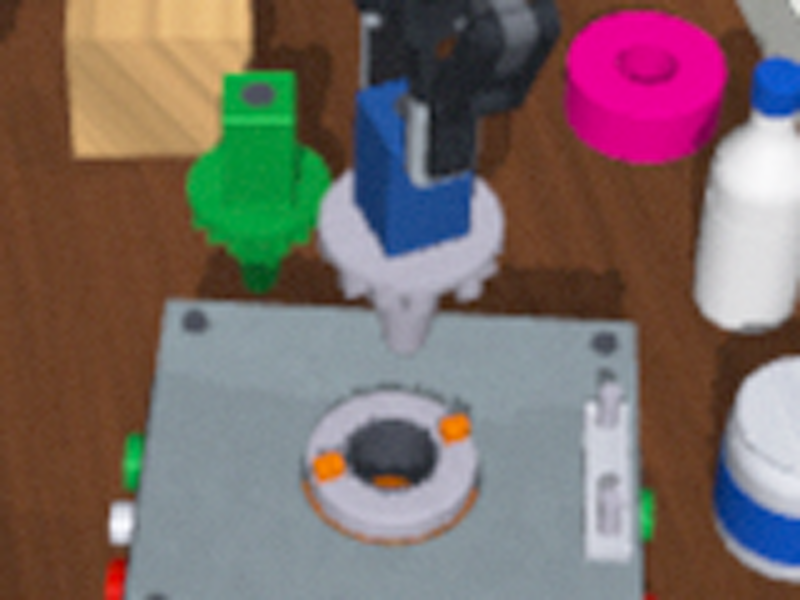

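Run:
```python
from h import *
th=np.linspace(0,2*np.pi,200)
def circ(x,y,z,R):
    q=proj("side",np.stack([x+R*np.cos(th),y+R*np.sin(th),0*th+z],-1));return q.min(0).round(2),q.max(0).round(2)
print("flange top",circ(.5932,-.2409,.2228,.03)," bottom",circ(.5932,-.2409,.2088,.03)); print("tip",proj("side",np.array([[.5932,-.2409,.1638]])))
print("nose",circ(.591,-.2335,.095,.031))
u,v=proj("side",np.array([[.591,-.2335,.2]]))[0].astype(int)
p=np.load("pics/s3.npy")
for row in (v-50+215//5,v-50+225//5, v-50+330//5, v-50+340//5, v-50+470//5,v-50+480//5):
    g=p[row].astype(int); print(row,[(c,tuple(g[c])) for c in range(u-22,u+24) if np.abs(g[c]-g[c-1]).sum()>90])
```

```text
flange top (array([323.42, 230.86]), array([360.28, 256.84]))  bottom (array([323.35, 236.88]), array([359.81, 262.88]))
tip [[340.72857652 268.11883254]]
nose (array([320.16, 278.35]), array([354.64, 304.82]))
243 [(322, (np.int64(85), np.int64(145), np.int64(104))), (323, (np.int64(162), np.int64(173), np.int64(175))), (331, (np.int64(133), np.int64(139), np.int64(162))), (332, (np.int64(49), np.int64(69), np.int64(113))), (353, (np.int64(153), np.int64(154), np.int64(177))), (359, (np.int64(147), np.int64(134), np.int64(139))), (360, (np.int64(113), np.int64(72), np.int64(51)))]
245 [(322, (np.int64(110), np.int64(132), np.int64(111))), (323, (np.int64(165), np.int64(167), np.int64(177))), (332, (np.int64(134), np.int64(136), np.int64(160))), (333, (np.int64(50), np.int64(71), np.int64(113))), (353, (np.int64(150), np.int64(152), np.int64(176))), (359, (np.int64(151), np.int64(135), np.int64(143))), (360, (np.int64(112), np.int64(74), np.int64(50)))]
266 []
268 []
294 [(322, (np.int64(209), np.int64(114), np.int64(44))), (327, (np.int64(198), np.int64(125), np.int64(87))), (328, (np.int64(154), np.int64(134), np.int64(136))), (329, (np.int64(98), np.int64(99), np.int64(111))), (330, (np.int64(49), np.int64(53), np.int64(59))), (345, (np.int64(100), np.int64(101), np.int64(113))), (346, (np.int64(164), np.int64(163), np.int64(177))), (354, (np.int64(114), np.int64(117), np.int64(126)))]
296 [(321, (np.int64(145), np.int64(134), np.int64(143))), (331, (np.int64(124), np.int64(125), np.int64(137))), (332, (np.int64(87), np.int64(88), np.int64(98))), (334, (np.int64(142), np.int64(79), np.int64(25))), (343, (np.int64(124), np.int64(122), np.int64(135))), (353, (np.int64(136), np.int64(136), np.int64(148))), (354, (np.int64(87), np.int64(93), np.int64(101)))]
```

```bash
python3 -m pendant '[20,0,4,0,0, 20,0,3.5,0,0, 20,10,0,0,0, 20,15,0,0,0, 20,15,0,0,0, 20,12,0,0,0, 20,10,0,0,0, 20,0,0,0,0, 20,0,0,0,0]'
python3 - <<'E'
from h import *
to([.5922,-.2335,.1275],.173)
p,d=viewer.grab_frame("side");np.save("pics/s4.npy",p)
u,v=proj("side",np.array([[.591,-.2335,.13]]))[0].astype(int);print(u,v)
cv2.imwrite("pics/s4.png",cv2.resize(p[v-50:v+40,u-60:u+60,::-1],None,fx=6,fy=6,interpolation=2))
E
```

```text
clock: 10.68
tcp_pos: [0.5926, -0.2331, 0.173]
orientation: [-0.134, 1.566, 0.133]
contact_force: [0.3, -1.1, -2.6]
grip_width: 0.0282
tcp [ 0.5926 -0.2331  0.173 ] toolx [ 0.001 -0.    -1.   ] yaw(y) 1.7409 F [ 0.3 -1.1 -2.6] w 0.0282 t 10.675 j [-0.04  0.47  0.43  1.71 -0.22  1.01  2.21]
 shift tool mm [45.5 -0.3 -0.5]
 turn x (down: yaw decreases) candidates [np.float64(4.709), np.float64(3.139), np.float64(1.568), np.float64(-0.003), np.float64(-1.574)]
337 278
```

View pics/s4.png

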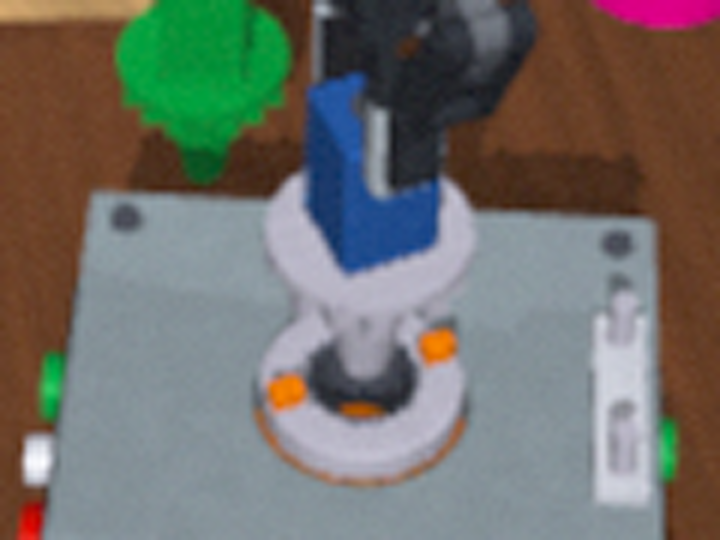

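The shank is centred over the bore (crop 365 vs 363) with the tip about at the mouth. I go on down slowly.

```bash
python3 -m pendant '[20,6,0,0,0, 20,8,0,0,0, 20,8,0,0,0, 20,8,0,0,0, 20,5,0,0,0, 20,2,0,0,0, 20,0,0,0,0]'
python3 -c "
from h import *
to([.5922,-.2335,.1275],.173)"
python3 -m pendant '[20,2,0,0,0, 20,2,0,0,0, 20,1,0,0,0, 20,1,0,0,0, 20,0,0,0,0, 20,0,0,0,0]'
python3 -c "
from h import *
to([.5922,-.2335,.1275],.173)"
```

```text
clock: 11.6
tcp_pos: [0.5924, -0.233, 0.1356]
orientation: [-0.134, 1.567, 0.134]
contact_force: [0.9, -0.8, -3.6]
grip_width: 0.0281
tcp [ 0.5924 -0.233   0.1356] toolx [ 0. -0. -1.] yaw(y) 1.741 F [ 0.9 -0.8 -3.6] w 0.0281 t 11.6 j [-0.02  0.51  0.41  1.74 -0.25  0.94  2.23]
 shift tool mm [ 8.1 -0.5 -0.2]
 turn x (down: yaw decreases) candidates [np.float64(4.71), np.float64(3.139), np.float64(1.568), np.float64(-0.003), np.float64(-1.574)]
clock: 12.35
tcp_pos: [0.5923, -0.233, 0.1296]
orientation: [-0.134, 1.567, 0.134]
contact_force: [-0.1, -0.0, -3.1]
grip_width: 0.0285
tcp [ 0.5923 -0.233   0.1296] toolx [ 0. -0. -1.] yaw(y) 1.741 F [-0.1 -0.  -3.1] w 0.0285 t 12.35 j [-0.02  0.52  0.41  1.75 -0.25  0.93  2.23]
 shift tool mm [ 2.1 -0.5 -0.2]
 turn x (down: yaw decreases) candidates [np.float64(4.71), np.float64(3.139), np.float64(1.568), np.float64(-0.003), np.float64(-1.574)]
```

Still free. I continue in 1 mm steps through the dog-contact height (about 0.1275).

```bash
for i in 1; do python3 -m pendant '[20,1,0,0,0, 20,0,0,0,0, 20,1,0,0,0, 20,0,0,0,0]'; python3 -m pendant '[20,1,0,0,0, 20,0,0,0,0, 20,0,0,0,0]'; done
```

```text
clock: 12.85
tcp_pos: [0.5922, -0.2329, 0.1275]
orientation: [-0.134, 1.567, 0.134]
contact_force: [-0.5, 0.0, -2.6]
grip_width: 0.0281
clock: 13.22
tcp_pos: [0.5923, -0.2329, 0.1266]
orientation: [-0.134, 1.567, 0.134]
contact_force: [0.2, -0.4, -3.8]
grip_width: 0.0285
```

```bash
python3 -m pendant '[20,1,0,0,0, 20,0,0,0,0, 20,0,0,0,0]'
```

```text
clock: 13.6
tcp_pos: [0.5923, -0.2329, 0.1256]
orientation: [-0.134, 1.567, 0.134]
contact_force: [0.2, 1.1, -3.2]
grip_width: 0.0287
```

```bash
python3 -m pendant '[20,1,0,0,0, 20,0,0,0,0, 20,0,0,0,0]'; python3 -m pendant '[20,0.7,0,0,0, 20,0,0,0,0, 20,0,0,0,0]';python3 -m pendant '[20,0.7,0,0,0, 20,0,0,0,0, 20,0,0,0,0]'
```

```text
clock: 13.98
tcp_pos: [0.5923, -0.233, 0.1246]
orientation: [-0.134, 1.567, 0.134]
contact_force: [-0.3, -0.9, -3.5]
grip_width: 0.0288
clock: 14.35
tcp_pos: [0.5926, -0.233, 0.1243]
orientation: [-0.134, 1.566, 0.134]
contact_force: [-0.3, -0.3, 1.1]
grip_width: 0.0285
clock: 14.72
tcp_pos: [0.5929, -0.233, 0.1242]
orientation: [-0.134, 1.565, 0.133]
contact_force: [-0.8, 0.9, 5.7]
grip_width: 0.0284
```

```bash
python3 -m pendant '[20,0.7,0,0,0, 20,0,0,0,0, 20,0,0,0,0]'; python3 -m pendant '[20,0.7,0,0,0, 20,0,0,0,0, 20,0,0,0,0]';python3 -m pendant '[20,0.7,0,0,0, 20,0,0,0,0, 20,0,0,0,0]'
```

```text
clock: 15.1
tcp_pos: [0.5932, -0.2332, 0.1241]
orientation: [-0.134, 1.565, 0.133]
contact_force: [-2.7, 2.1, 9.0]
grip_width: 0.0282
clock: 15.48
tcp_pos: [0.5932, -0.2332, 0.1235]
orientation: [-0.134, 1.564, 0.133]
contact_force: [-2.0, 2.1, 9.3]
grip_width: 0.029
clock: 15.85
tcp_pos: [0.5933, -0.2331, 0.1228]
orientation: [-0.134, 1.564, 0.133]
contact_force: [-1.9, 1.2, 10.4]
grip_width: 0.0283
```

The resistance gives way at about 10 N on the tool (14 N with the weight), so this is the plunger and not the dogs. I keep pressing.

```bash
python3 -m pendant '[20,0.7,0,0,0, 20,0,0,0,0, 20,0.7,0,0,0, 20,0,0,0,0, 20,0,0,0,0]'; python3 -m pendant '[20,0.7,0,0,0, 20,0,0,0,0, 20,0,0,0,0]';python3 -m pendant '[20,0.7,0,0,0, 20,0,0,0,0, 20,0,0,0,0]'
```

```text
clock: 16.48
tcp_pos: [0.5933, -0.2331, 0.1215]
orientation: [-0.134, 1.564, 0.134]
contact_force: [-2.5, 1.6, 11.2]
grip_width: 0.0285
clock: 16.85
tcp_pos: [0.5933, -0.233, 0.1209]
orientation: [-0.134, 1.564, 0.134]
contact_force: [-2.8, 2.5, 12.1]
grip_width: 0.0284
clock: 17.23
tcp_pos: [0.5933, -0.233, 0.1205]
orientation: [-0.134, 1.564, 0.134]
contact_force: [-3.3, 2.6, 13.4]
grip_width: 0.0287
```

```bash
python3 -m pendant '[20,0.7,0,0,0, 20,0,0,0,0, 20,0,0,0,0]'; python3 -m pendant '[20,0.7,0,0,0, 20,0,0,0,0, 20,0,0,0,0]'; python3 -m pendant '[20,0.7,0,0,0, 20,0,0,0,0, 20,0,0,0,0]'
```

```text
clock: 17.6
tcp_pos: [0.5934, -0.233, 0.1205]
orientation: [-0.133, 1.564, 0.134]
contact_force: [-5.3, 3.8, 18.3]
grip_width: 0.0285
clock: 17.98
tcp_pos: [0.5935, -0.233, 0.1204]
orientation: [-0.133, 1.563, 0.134]
contact_force: [-6.6, 3.9, 22.3]
grip_width: 0.0283
clock: 18.35
tcp_pos: [0.5936, -0.2329, 0.1204]
orientation: [-0.133, 1.563, 0.134]
contact_force: [-8.7, 5.9, 28.3]
grip_width: 0.0286
```

Hard stop at 0.1204, after 3.9 mm of plunger travel as expected, so it's home. I ease off, open and retreat.

```bash
python3 -m pendant '[20,-1,0,0,0, 20,-1,0,0,0, 20,0,0,0,0]'; python3 -m pendant '[35,0,0,0,0, 45,0,0,0,0, 60,0,0,0,0, 60,0,0,0,0, 60,0,0,0,0, 60,0,0,0,0]'; python3 -m pendant '[60,-10,0,0,0, 60,-15,0,0,0, 60,-25,0,0,0, 60,-30,0,0,0, 60,-30,0,0,0, 60,-20,30,0,0, 60,0,40,0,0, 60,0,40,0,0, 60,0,40,0,0, 60,0,40,0,0, 60,0,0,0,0]'
python3 - <<'E'
from h import *
p,d=viewer.grab_frame("side");q,e=viewer.grab_frame("top")
to(None)
c=lambda n,a:(lambda uv:a[uv[1]-45:uv[1]+45,uv[0]-60:uv[0]+60,::-1])(proj(n,np.array([[.591,-.2335,.13]]))[0].astype(int))
cv2.imwrite("pics/f.png",np.hstack([cv2.resize(c("side",p),(400,300),interpolation=2),cv2.resize(c("top",q),(400,300),interpolation=2)]))
M={}
for n,a in(("side",p),("top",q)):
    u,v=proj(n,np.array([[.591,-.2335,.134]]))[0].astype(int);M[n]=bluemask(a,u,v)
    print(n,fit({n:M[n]},[.591,-.2335,.1],.134))
W=cloud("top",e);m=M["top"]>0;z=W[m][:,2];print("hub top z",np.percentile(z,[50,75,90]),"want .159")
W=W.reshape(-1,3);f=W[(np.hypot(W[:,0]-.591,W[:,1]+.2335)<.028)&(np.hypot(W[:,0]-.591,W[:,1]+.2335)>.022)&(W[:,2]<.13)&(W[:,2]>.09)];A=np.c_[f[:,:2]-[.591,-.2335],np.ones(len(f))]
print("flange top z",np.median(f[:,2]),"want .109; tilt",np.linalg.lstsq(A,f[:,2],rcond=None)[0].round(4),len(f))
W=cloud("side",d).reshape(-1,3);f=W[(np.hypot(W[:,0]-.591,W[:,1]+.2335)<.028)&(np.hypot(W[:,0]-.591,W[:,1]+.2335)>.022)&(W[:,2]<.13)&(W[:,2]>.102)];print("side flange z",np.median(f[:,2]))
E
```

```text
clock: 18.73
tcp_pos: [0.5933, -0.233, 0.1205]
orientation: [-0.134, 1.564, 0.134]
contact_force: [-3.9, 2.2, 14.0]
grip_width: 0.0285
clock: 19.48
tcp_pos: [0.5923, -0.2329, 0.1181]
orientation: [-0.134, 1.567, 0.134]
contact_force: [-0.3, 0.1, -0.8]
grip_width: 0.0604
clock: 20.85
tcp_pos: [0.5602, -0.0417, 0.2494]
orientation: [-0.137, 1.565, 0.14]
contact_force: [-1.0, 0.3, 0.8]
grip_width: 0.0601
tcp [ 0.5604 -0.046   0.2493] toolx [ 0.002 -0.    -1.   ] yaw(y) 1.7414 F [ 0.1 -0.8  0.9] w 0.0604 t 20.95 j [-0.36  0.26  0.4   1.8  -0.11  1.1   1.82]
side (array([ 0.5916, -0.2306,  0.0236]), np.float64(57.2))
top (array([ 0.593 , -0.2356,  0.3311]), np.float64(91.3))
hub top z [0.1597795  0.16090053 0.16232248] want .159
flange top z 0.1097806601241742 want .109; tilt [ 0.0248 -0.0218  0.1099] 210
side flange z 0.10850867484336743
```

View pics/f.png

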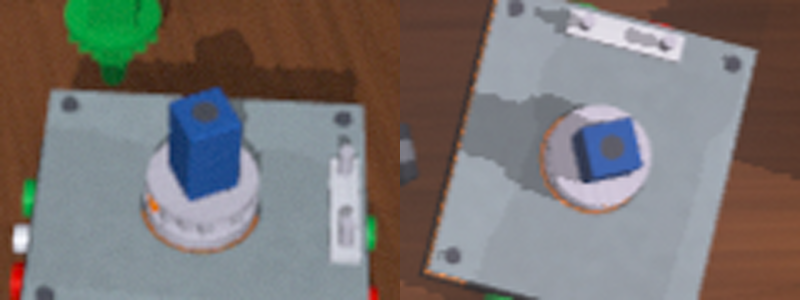

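The arbor stands upright with its flange on the nose. The flange top measures 0.1085–0.110 (expected 0.109), and an orange dog shows inside a slot at crop (152,203). Handing in.

```bash
python3 -c "
from bench import r
print(r.hand_in())"
```

```text
the job is handed in; nothing more can be done
None
```

The blue square-hub arbor is seated in the winder's spindle, released, and the job is handed in. The arm is well clear and finished at about 21 s on the robot's clock.

**What I did:** I gripped the arbor by its hub, lifted it out of the rack and turned it 0.375 rad in the air to match the dog angle seen by both cameras (about 0.173 rad). I then lowered it in small steps. The slots passed the dogs without contact, so no searching turn was needed. The plunger gave way at about 10–13 N measured at the wrist. After 3.9 mm of travel it came to a hard stop, where the wrist peaked at about 28 N. The winder limit is 60 N.

**Last checks:**
- **Height:** flange top was at 0.1085 m (side camera) and 0.1098 m (top camera), against 0.109 m expected. The hub top was at 0.160 m, against 0.159 m.
- **Slots:** a dog is visible inside a slot in the side view.
- **Wrist force:** about zero after release.

**What disagreed or was weak:**
- **Final position fit:** the box fits to the hub gave (0.592, -0.231) and (0.593, -0.236) with large residuals and different yaws. They confirm the position only to a few mm.
- **Tilt:** the plane fit showed about 0.033 rad on a few noisy pixels. That is under the 0.05 limit, but not reliable.
- **Early nose location:** the network's side-view location was 4 cm off, so I used the dogs instead.
- **Bystanders:** I did not measure the other objects again at the end. I saw no contact with them.

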